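# Find and release the latched channel key

## Task

One of the four keys on the vacuum control box has been left latched down. With the fingertips tap every key lightly, one after the other from left to right, to feel which one it is, without pushing any key in; then press that key down firmly so that it unlatches, and let it come up. Nothing is to be gripped: finish with all four keys up, and leave the things standing round the box alone.

Things in the scene. Friction and masses are not known exactly. Their poses are not given: they have to be found in the camera images.
- control_box: grey control box of a four-channel vacuum line, fixed to the bench, 110 mm deep (its x) by 236 mm wide (its y) by 55 mm high, a blue stripe on its front face, four brass hose stubs on its back and a row of four identical white keys on its black top plate, 50 mm apart along its y. Origin: centre of its underside on the bench; x points to its back, y to its left, z up.
- cap_1: white cap of the leftmost key seen from the robot, 38 mm (box x) by 28 mm (box y), standing 16 mm above the box's 55 mm high top when up, 11 mm when latched. Origin: middle of its top face, and it moves with the key; axes as the box.
- cap_2: white cap of the second from the left key seen from the robot, 38 mm (box x) by 28 mm (box y), standing 16 mm above the box's 55 mm high top when up, 11 mm when latched. Origin: middle of its top face, and it moves with the key; axes as the box.
- cap_3: white cap of the third from the left key seen from the robot, 38 mm (box x) by 28 mm (box y), standing 16 mm above the box's 55 mm high top when up, 11 mm when latched. Origin: middle of its top face, and it moves with the key; axes as the box.
- cap_4: white cap of the rightmost key seen from the robot, 38 mm (box x) by 28 mm (box y), standing 16 mm above the box's 55 mm high top when up, 11 mm when latched. Origin: middle of its top face, and it moves with the key; axes as the box.
- key_1 (a joint): travel of key 1 (1 leftmost, 4 rightmost) in m, straight down: 0 up, 0.011 at the bottom stop. Any one of the four keys starts latched at 0.005, the other three at 0. A spring pushes every key up: about 1.5 N at 0, 3.5 N at 0.005, 5 N at 0.0085, 6 N at the bottom.
- key_2 (a joint): travel of key 2 (1 leftmost, 4 rightmost) in m, straight down: 0 up, 0.011 at the bottom stop. The key that is latched feels solid up to about 3.5 N; once pressed past 0.0085 its catch lets go and it follows the finger up to 0.
- key_3 (a joint): travel of key 3 (1 leftmost, 4 rightmost) in m, straight down: 0 up, 0.011 at the bottom stop. A key that is not latched gives way from 1.5 N and springs back; deeper than 0.008 counts as pushed in.
- key_4 (a joint): travel of key 4 (1 leftmost, 4 rightmost) in m, straight down: 0 up, 0.011 at the bottom stop. All four keys work alike.
- catch (a joint): hidden catch inside the box, in m: 0 while it holds a key latched, springs to 0.012 for good when that key is released. It cannot be seen and does not tell which key it holds.
- white_jar: white jar with a ribbed cap, 60 mm across, 90 mm high, loose on the bench beside the box; leave it alone. Origin: centre of its underside.
- vial_white: white sample vial with a black cap, 27 mm across, 66 mm high, loose on the bench beside the box; leave it alone. Origin: centre of its underside.
- vial_brown: brown sample vial with a black cap, 27 mm across, 66 mm high, loose on the bench beside the box; leave it alone. Origin: centre of its underside.
- dish: empty clear petri dish, 60 mm across, 14 mm high, loose on the bench beside the box; leave it alone. Origin: centre of its underside.
- tape: yellow roll of tape lying flat, 62 mm across, 18 mm high, loose on the bench beside the box; leave it alone. Origin: centre of its underside.

How it is judged (in metres and radians):
On the way, in this order (a step that is already met when the one before it is completed fails the run):
1. the fingers touch key 1 (leftmost) while the latched key is still latched (contact force between the fingers and cap_1 above 0.3 N and value of joint catch below 0.004 m), for 0.02 s.
2. the fingers touch key 2 (second from the left) while the latched key is still latched (contact force between the fingers and cap_2 above 0.3 N and value of joint catch below 0.004 m), for 0.02 s.
3. the fingers touch key 3 (third from the left) while the latched key is still latched (contact force between the fingers and cap_3 above 0.3 N and value of joint catch below 0.004 m), for 0.02 s.
4. the fingers touch key 4 (rightmost) while the latched key is still latched (contact force between the fingers and cap_4 above 0.3 N and value of joint catch below 0.004 m), for 0.02 s.
5. the latched key has been pressed past its catch and is released (value of joint catch above 0.008 m), for 0.05 s.
At the end, for the whole second after the job is handed in: the catch has let go (more than 8 mm) and all four keys are up (less than 1.5 mm down) (value of joint catch above 0.008 m and value of joint each of key_1, key_2, key_3, key_4 below 0.0015 m); the robot touches nothing.
It fails at once if a key is pushed in (over 8 mm) while another key is the latched one ((value of joint key_1 above 0.008 m and value of joint any of key_2, key_3, key_4 above 0.004 m) or (value of joint key_2 above 0.008 m and value of joint any of key_1, key_3, key_4 above 0.004 m) or (value of joint key_3 above 0.008 m and value of joint any of key_1, key_2, key_4 above 0.004 m) or (value of joint key_4 above 0.008 m and value of joint any of key_1, key_2, key_3 above 0.004 m)).
It fails at once if a jar, vial, dish or tape roll beside the box is knocked, pushed or carried (moved over 15 mm) (distance of any of white_jar, vial_white, vial_brown, dish, tape from where it was at the start of the episode above 0.015 m).
It also fails if it takes over 48 s, if anything falls off the work surface, if the arm or the gripper's body presses on something with over 40 N, if the wrist force passes 120 N, or if a joint passes its speed limit or range.

## Robot

A 7-joint arm with a two-finger parallel gripper is mounted at the origin on a cart in front of the work surface, level with it; the furniture and walls round the work are solid. World frame = base frame: x ahead of the robot, y to its left, z up, the work surface at z = 0. Lengths are in mm, angles in rad, forces in N, time in s.
With the tool pointing down it reaches from about 350 to 775 mm from the base axis. Payload 3.1 kg.
Tool frame: the origin (TCP) lies between the finger pads; the fingertips stand ahead of it and the grasp point (between the pads) lies 11 mm behind it (env.tips_ahead is the z of the fingertips in the tool frame, in mm); z points along the fingers, x is the direction in which the jaws open and shut, and the axes are right-handed (so a half turn about z gives the same grasp; the last joint's range is limited). The gripper opens to 85 mm and grips with 20 to 120 N. Pads are 22 mm wide; open, the fingers measure 114 mm over their backs; the gripper's body (76 mm by 85 mm) begins 54 mm behind the grasp point. The pads swing forward as they close: fully open they stand 13 mm farther back than shut.
Start: joints at [-0.042, 0.311, 0.014, 1.512, -0.004, 1.319, -0.027], TCP at [550.016, 0.032, 239.304] pointing down, gripper open.
Joint ranges: [-2.7, 2.7], [-0.3, 1.91], [-1.27, 1.3], [0.12, 2.57], [-1.44, 4.58], [0.2, 2.03], [-3.05, 3.05]. Speed limits (rad/s): [2.79, 2.79, 3.14, 3.14, 3.14, 3.14, 3.14].

## Interface

Orientations are given as a unit quaternion [x, y, z, w].
In Python, from cell import sensors, optics, env gives the robot as it stands.
- The arm moves only by the tool play_rows, never from a script. Its arguments are lists of equal length, an entry for each row: "travel": the shift along the tool's x, y, z in cm, a list of three; "roll": the turn about the tool's z in rad. In form: {"travel": [[tx, ty, tz], ...], "roll": [roll, ...]}. A call has 1 to 5 rows; each row is the pose to reach, as a shift and turn from the pose commanded when the call began, along the tool's axes at that moment; what a row does not reach only later rows make up. A row lasts 1/10 s, in which the tool goes at most 50 mm and 8.59 degrees, less where a joint would pass 70% of its speed; a pose out of reach is approached as far as the arm can. A call with a gripper value outside its range is refused whole. "jaw" is the opening, from 0 (shut) to 1 (fully open), set as the call begins (left out, the last holds). The fingers move at their own pace and stop on an object; "newtons" is the grip in N (left out, the last holds). Time passes only in rows, so rows that repeat a pose let the fingers close. It gives the time, the measured TCP pose, the force and the opening at its end, in the units of the state.
- sensors.get_state(): the state, without advancing time (a new reading comes with each control period).
- optics.capture(name): name is "scene" or "side" or "wrist"; returns a dict with "img" (480x640x3 uint8, red, green, blue), "intrinsics" (3x3 intrinsics, pixels), "k1" (the pictures are not rectified: a ray, as slopes to the right and down, at radius r is drawn at 1 + k1 r^2 times it, then the intrinsics apply), "origin" and "attitude" of the camera in the world; the wrist camera has in their place "tool_from_camera" (4x4, takes a point from camera to tool coordinates, whose origin is the TCP and whose axes are the tool frame's). Camera axes: x right, y up, looking along -z (the intrinsics and any distortion apply to the point x, -y, -z); pixel columns grow to the right and rows downward; lengths in mm; the calibration is good to about 2 mm. A picture is of the moment at which its call begins: read the wrist's pose just before it. There is no depth.
- env.close_job(): hands the job in, once; it reports no verdict.
The state is a dict: "clock": time; "q": joint angles; "qd": joint speeds; "joint_efforts": joint torques, N m; "eef_pos": TCP position; "tcp_rot": TCP orientation; "contact_force": force on the tool from outside, world axes, zero at the start; "wrist_torque": the same for the moment, N m; "grip_width": opening from 0.0 (shut) to 1.0 (fully open).
Only numpy, scipy, OpenCV 4.12 (cv2) and the standard library are available. Lean on these libraries where they do the work, as an engineer would, in place of code of your own. Each camera call takes 0.05 s, during which the arm holds its last target. There are 200 camera calls.

## Working session

There is one attempt and no reset: what is moved stays moved. The work goes in short steps, Python scripts to look and compute and a tool call to move; the robot and the scene stay as the last step left them, time stands still between calls to the robot, and variables do not carry over. Pictures are saved under pics/ and viewed, about 8 in all and at most 12, crops included, and the job is handed in when it is done.

Besides the shell and the picture viewer there is one more tool, called after ">>>" as a command line: name --pt "numbers of a row" for each row, then --argument value for the rest. play_rows: Moves the arm, as the interface text tells. Its arguments: {"type":"object","properties":{"travel":{"type":"array","items":{"type":"array","items":{"type":"number"}}},"roll":{"type":"array","items":{"type":"number"}},"jaw":{"type":"number"},"newtons":{"type":"number"}},"required":["travel","roll"]}

```bash
ls; mkdir -p pics
python3 - <<'E'
from cell import sensors, optics, env
import cv2,numpy as np
s=sensors.get_state();print(s, env.tips_ahead)
ims=[]
for n in ["scene","side","wrist"]:
    d=optics.capture(n);cv2.imwrite(f"pics/{n}0.png",d["img"][:,:,::-1])
    np.save(f"pics/{n}0.npy",{k:v for k,v in d.items() if k!="img"},allow_pickle=True)
    print(n,{k:np.round(v,4).tolist() for k,v in d.items() if k!="img"})
E
```

```text
pics
{'clock': 0.0, 'q': array([-0.04169689,  0.31171881,  0.01399164,  1.51309375, -0.00442227,
        1.31918042, -0.02720079]), 'qd': array([ 1.73737692e-03,  6.77455549e-05,  1.09156566e-03, -1.67445970e-03,
        4.18967099e-04,  1.96639438e-04, -4.15101897e-04]), 'joint_efforts': array([-8.45983850e-04, -3.79911804e+01,  1.45537080e-01, -2.30588043e+01,
        1.22032766e-02,  1.37352623e-02,  4.05736500e-06]), 'eef_pos': array([5.49278646e+02, 1.83452998e-02, 2.38209984e+02]), 'tcp_rot': array([ 9.99999298e-01,  3.37461397e-05, -1.18409990e-03,  3.75810823e-05]), 'contact_force': array([-1.54087694,  0.13266894, -0.3138384 ]), 'wrist_torque': array([ 0.0136147 , -0.01105532,  0.05664295]), 'grip_width': 0.998712242078217} 8.0
scene {'intrinsics': [[496.2362, 0.0, 317.2152], [0.0, 496.2362, 243.5211], [0.0, 0.0, 1.0]], 'k1': -0.0835, 'origin': [13.0595, 356.6024, 661.3699], 'attitude': [-0.1753, 0.3492, 0.8221, -0.4141]}
side {'intrinsics': [[473.4905, 0.0, 312.6391], [0.0, 473.4905, 240.1607], [0.0, 0.0, 1.0]], 'k1': -0.0123, 'origin': [-9.7959, -800.3548, 482.8565], 'attitude': [0.5322, -0.1529, -0.2422, 0.7967]}
wrist {'intrinsics': [[336.2745, 0.0, 317.0308], [0.0, 336.2745, 236.2355], [0.0, 0.0, 1.0]], 'k1': -0.0087, 'tool_from_camera': [[1.0, -0.0006, 0.0, 0.3984], [-0.0005, -0.9473, -0.3204, -83.6385], [0.0002, 0.3204, -0.9473, -133.776], [0.0, 0.0, 0.0, 1.0]]}
```

View pics/wrist0.png

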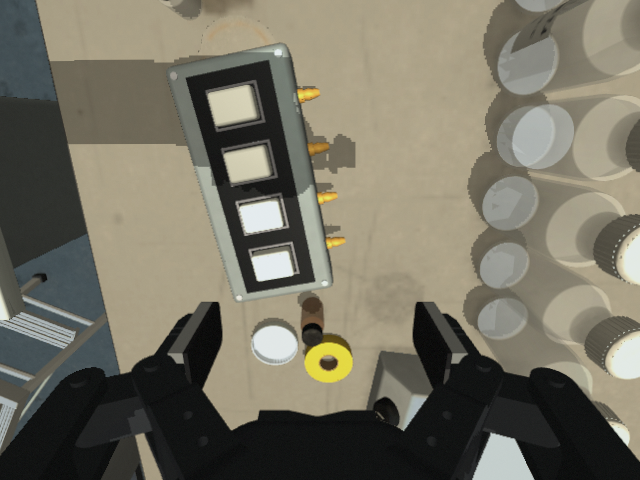

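View pics/scene0.png

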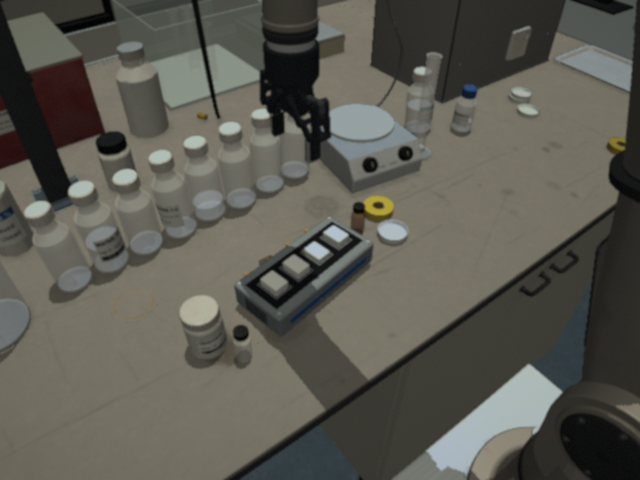

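The wrist picture shows the box yawed, with caps at about (233,105), (248,165), (262,216) and (273,265). The brown vial, tape and dish are below it, near (312,320), (328,362) and (275,345). The scene view shows a white jar and vial at the box's left end.

```bash
cat > h.py <<'E'
import numpy as np,cv2
from scipy.spatial.transform import Rotation as R
def rays(px,d):
    K=np.array(d["intrinsics"]);return cv2.undistortPoints(np.array(px,float)[:,None],K,np.array([d["k1"],0,0,0.]))[:,0]
def proj(P,d,o,A):
    c=(P-o)@A; v=np.c_[c[:,0],-c[:,1]]/-c[:,2:]; v=v*(1+d["k1"]*(v**2).sum(1,keepdims=True))
    K=d["intrinsics"];return v*K[0][0]+np.array([K[0][2],K[1][2]])
def cam(d,pos=None,q=None):
    if "origin" in d: return np.array(d["origin"]),R.from_quat(d["attitude"]).as_matrix()
    T=np.array(d["tool_from_camera"]);Rt=R.from_quat(q).as_matrix();return Rt@T[:3,3]+pos,Rt@T[:3,:3]
def hit(px,z,d,o,A):
    u=rays(px,d);D=np.c_[u[:,0],-u[:,1],-np.ones(len(u))]@A.T
    return o+D*((z-o[2])/D[:,2])[:,None]
E
python3 - <<'E'
from h import *
from scipy.optimize import least_squares
d=np.load("pics/wrist0.npy",allow_pickle=True).item()
o,A=cam(d,np.array([549.28,0.02,238.21]),[1,0,-.001184,0])
print(hit([(233,105),(248,165),(262,216),(273,265)],71,d,o,A).round(1))
px=np.array([(170,70),(287,43),(331,287),(237,300)])
C=np.array([(-55,118),(55,118),(55,-118),(-55,-118.]),float)
C=np.array(C)
W=hit(px,55,d,o,A)[:,:2];print(W.round(1))
def f(p):
    c,s=np.cos(p[2]),np.sin(p[2]);return (C@np.array([[c,s],[-s,c]])+p[:2]-W).ravel()
r=least_squares(f,[500,180,.2]);p=r.x;print(p,f(p).round(1))
c,s=np.cos(p[2]),np.sin(p[2]);Rz=np.array([[c,-s,0],[s,c,0],[0,0,1]])
caps=np.array([[0,y,71] for y in (75,25,-25,-75)])@Rz.T+[p[0],p[1],0];print(caps.round(1))
im=cv2.imread("pics/wrist0.png");im=cv2.resize(im[30:320,130:360],None,fx=2.5,fy=2.5,interpolation=cv2.INTER_CUBIC)
def draw(pts,col):
    q=proj(np.array(pts)@Rz.T+[p[0],p[1],0],d,o,A);q=((q-[130,30])*2.5).astype(int);cv2.polylines(im,[q.reshape(-1,1,2)],True,col,1)
draw(np.c_[C,np.full(4,55)],(0,0,255))
for y in (75,25,-25,-75):
    for h,col in((71,(0,200,0)),(66,(255,0,0))): draw([(x,y+b,h) for x,b in((-19,14),(19,14),(19,-14),(-19,-14))],col)
cv2.imwrite("pics/ov.png",im[:600] if 0 else cv2.resize(im,None,fx=.82,fy=.82))
E
```

```text
File "<stdin>", line 7
    C=np.array([(-55,118),(55,118),(55,-118),(-55,-118.]),float)
                                                       ^
SyntaxError: closing parenthesis ']' does not match opening parenthesis '('
```

```bash
cat > fit.py <<'E'
from h import *
from scipy.optimize import least_squares
d=np.load("pics/wrist0.npy",allow_pickle=True).item()
o,A=cam(d,np.array([549.28,0.02,238.21]),[1,0,-.001184,0])
print(hit([(233,105),(248,165),(262,216),(273,265)],71,d,o,A).round(1))
px=np.array([(170,70),(287,43),(331,287),(237,300)])
C=np.array([[-55,118],[55,118],[55,-118],[-55,-118]],float)
W=hit(px,55,d,o,A)[:,:2];print(W.round(1))
def f(p):
    c,s=np.cos(p[2]),np.sin(p[2]);return (C@np.array([[c,s],[-s,c]])+p[:2]-W).ravel()
r=least_squares(f,[500,180,.2]);p=r.x;print(p,f(p).round(1))
c,s=np.cos(p[2]),np.sin(p[2]);Rz=np.array([[c,-s,0],[s,c,0],[0,0,1]])
caps=np.array([[0,y,71] for y in (75,25,-25,-75)])@Rz.T+[p[0],p[1],0];print(caps.round(1))
im=cv2.imread("pics/wrist0.png");im=cv2.resize(im[30:320,130:360],None,fx=2.05,fy=2.05,interpolation=cv2.INTER_CUBIC)
def draw(pts,col):
    q=proj(np.array(pts)@Rz.T+[p[0],p[1],0],d,o,A);q=((q-[130,30])*2.05).astype(int);cv2.polylines(im,[q.reshape(-1,1,2)],True,col,1)
draw(np.c_[C,np.full(4,55)],(0,0,255))
for y in (75,25,-25,-75):
    for h,col in((71,(0,200,0)),(66,(255,0,0))): draw([(x,y+b,h) for x,b in((-19,14),(19,14),(19,-14),(-19,-14))],col)
cv2.imwrite("pics/ov.png",im)
E
python3 fit.py
```

```text
[[478.9  97.7  71. ]
 [488.3  48.2  71. ]
 [498.3   1.6  71. ]
 [506.4 -47.8  71. ]]
[[423.3 126.5]
 [524.1 146.8]
 [563.9 -79.7]
 [464.  -95.4]]
[4.93821951e+02 2.45570594e+01 1.77786495e-01] [-4.4  4.5  3.   3.6  4.9 -2.1 -3.5 -5.9]
[[480.6  98.4  71. ]
 [489.4  49.2  71. ]
 [498.2  -0.   71. ]
 [507.1 -49.3  71. ]]
```

View pics/ov.png

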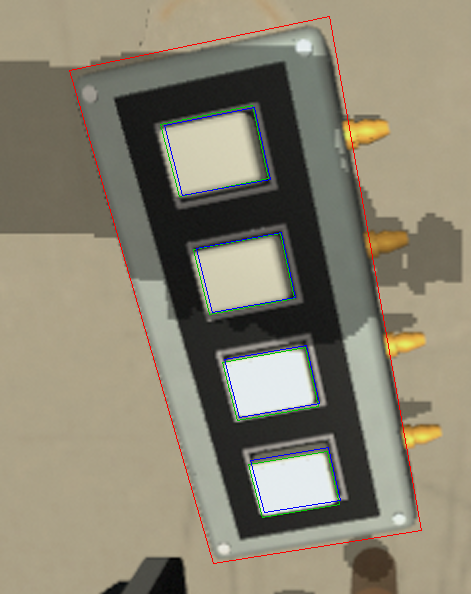

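The overlay agrees with the caps to within about 2 mm. Next I close the jaws and move above key 1.

>>> play_rows --pt "-2.3 -3.2 2" --pt "-4.7 -6.5 5" --pt "-7.05 -9.8 8" --pt "-7.05 -9.8 12" --pt "-7.05 -9.8 12" --roll '[-0.06, -0.12, -0.18, -0.18, -0.18]' --jaw 0

```text
clock: 0.65
eef_pos: [473.7, 98.1, 114.4]
tcp_rot: [0.996, 0.092, -0.006, 0.001]
contact_force: [-0.9, -0.2, -0.7]
grip_width: 0.15
```

>>> play_rows --pt "0 0 0" --pt "0 0 0" --pt "0 0 0" --pt "0 0 0" --pt "0 0 0" --roll '[0, 0, 0, 0, 0]'

```text
clock: 1.15
eef_pos: [480.3, 97.8, 120.2]
tcp_rot: [0.996, 0.09, 0.001, -0.0]
contact_force: [0.3, -1.2, -0.2]
grip_width: 0.003
```

Run:
```python
from cell import sensors, optics, env
from h import *
s=sensors.get_state();print(s["eef_pos"],s["tcp_rot"],s["contact_force"],s["grip_width"],env.tips_ahead)
d=optics.capture("wrist");cv2.imwrite("pics/w1.png",d["img"][:,:,::-1])
```

```text
[480.33282702  97.79401984 120.18531893] [ 9.95985330e-01  8.95118202e-02  9.22849885e-04 -6.26976036e-05] [ 0.25381157 -1.22168173 -0.24718785] 0.0032172190446837093 8.0
```

View pics/w1.png

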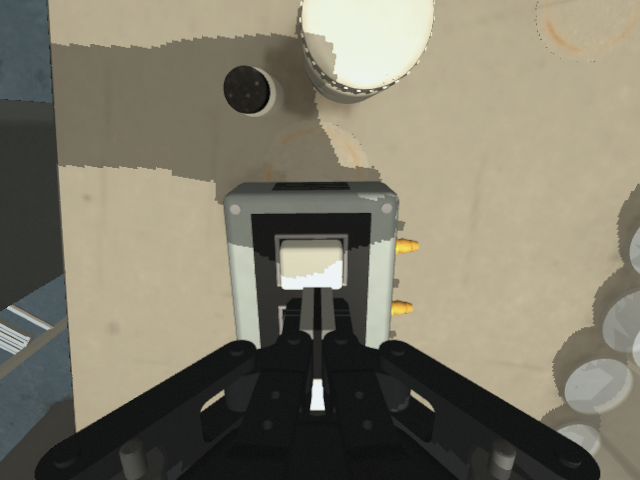

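The wrist view shows the shut fingers ending at about (317,300), and cap 1 filling columns 280–344 and rows 238–290. The jar (368,40) and the vial (248,90) are clear.

Run:
```python
from h import *
d=np.load("pics/wrist0.npy",allow_pickle=True).item()
o,A=cam(d,np.array([480.33,97.79,120.19]),[.99598,.08951,.00092,-.00006])
for z in (71,66): print(hit([(312,263),(280,239),(344,239),(342,289)],z,d,o,A).round(1))
```

```text
[[477.  102.3  71. ]
 [456.2 113.8  71. ]
 [492.5 120.4  71. ]
 [497.9  88.7  71. ]]
[[477.3 100.2  66. ]
 [456.  112.   66. ]
 [493.3 118.8  66. ]
 [498.8  86.2  66. ]]
```

>>> play_rows --pt "-0.1 0 1.5" --pt "-0.1 0 3.2" --pt "-0.1 0 3.8" --pt "-0.1 0 3.8" --pt "-0.1 0 3.8" --roll '[0, 0, 0, 0, 0]'

```text
clock: 1.7
eef_pos: [479.0, 98.0, 81.8]
tcp_rot: [0.996, 0.09, 0.0, -0.0]
contact_force: [1.1, 0.1, -0.3]
grip_width: 0.0
```

>>> play_rows --pt "-0.1 -0.1 0.2" --pt "-0.1 -0.1 0.4" --pt "-0.1 -0.1 0.45" --pt "-0.1 -0.1 0.45" --pt "-0.1 -0.1 0.45" --roll '[0, 0, 0, 0, 0]'

```text
clock: 2.2
eef_pos: [478.0, 99.0, 77.3]
tcp_rot: [0.996, 0.09, 0.001, -0.0]
contact_force: [-0.2, 0.6, 2.7]
grip_width: 0.002
```

```bash
cat > feel.py <<'E'
from cell import sensors, optics
import numpy as np
F=[];P=[]
for i in range(6):
    s=sensors.get_state();F.append(s["contact_force"]);P.append(s["eef_pos"]);optics.capture("wrist")
print(np.mean(F,0).round(2),np.std(F,0).round(2),np.mean(P,0).round(2),np.std(P,0).round(2),s["clock"])
E
python3 feel.py
```

```text
[1.01 1.02 2.11] [0.72 0.26 0.52] [477.97  99.03  77.18] [0.01 0.01 0.06] 2.45
```

Key 1 gave way at tip z ≈ 69 with about 2.1–2.7 N, so it is up. On to key 2.

>>> play_rows --pt "0 0 -1.2" --pt "0 2.5 -1.2" --pt "0 5 -1.2" --pt "0 5 -1.2" --pt "0 5 -0.5" --roll '[0, 0, 0, 0, 0]'

```text
clock: 3.0
eef_pos: [486.6, 48.8, 82.4]
tcp_rot: [0.996, 0.089, 0.0, 0.0]
contact_force: [0.1, 0.2, 0.1]
grip_width: -0.001
```

>>> play_rows --pt "0 0 0.2" --pt "0 0 0.4" --pt "0 0 0.5" --pt "0 0 0.5" --pt "0 0 0.5" --roll '[0, 0, 0, 0, 0]'

```text
clock: 3.5
eef_pos: [486.0, 50.1, 76.9]
tcp_rot: [0.996, 0.09, -0.0, -0.0]
contact_force: [-1.8, -0.0, 2.4]
grip_width: -0.001
```

```bash
python3 feel.py
```

```text
[-1.61  0.57  2.15] [0.34 0.34 0.33] [486.36  50.    76.96] [0.19 0.08 0.05] 3.75
```

Key 2 behaves the same, with 2.15 N at tip z 69, so it is up too. On to key 3.

>>> play_rows --pt "0 0 -1.2" --pt "0 2.5 -1.2" --pt "0 5 -1.2" --pt "0 5 -1.2" --pt "0 5 -0.5" --roll '[0, 0, 0, 0, 0]'

```text
clock: 4.3
eef_pos: [496.8, -0.5, 83.0]
tcp_rot: [0.996, 0.089, 0.002, 0.0]
contact_force: [0.4, 0.3, -0.1]
grip_width: -0.003
```

>>> play_rows --pt "0 0 0.2" --pt "0 0 0.4" --pt "0 0 0.5" --pt "0 0 0.5" --pt "0 0 0.5" --roll '[0, 0, 0, 0, 0]'

```text
clock: 4.8
eef_pos: [495.3, 0.6, 76.8]
tcp_rot: [0.996, 0.09, 0.0, -0.0]
contact_force: [0.8, -0.5, 0.7]
grip_width: -0.004
```

```bash
python3 feel.py
```

```text
[ 0.53 -0.12  0.02] [0.28 0.61 0.43] [4.9538e+02 3.9000e-01 7.6910e+01] [0.04 0.11 0.04] 5.05
```

There is no contact on key 3 at that height. I go down slowly until it touches.

>>> play_rows --pt "0 0 0.1" --pt "0 0 0.2" --pt "0 0 0.27" --pt "0 0 0.32" --pt "0 0 0.32" --roll '[0, 0, 0, 0, 0]'

```text
clock: 5.6
eef_pos: [495.2, 0.3, 73.9]
tcp_rot: [0.996, 0.09, -0.0, 0.0]
contact_force: [-2.2, -0.5, 4.2]
grip_width: -0.0
```

```bash
python3 feel.py
```

```text
[-1.71 -0.21  4.23] [0.22 0.54 0.43] [4.9523e+02 2.5000e-01 7.3840e+01] [0.01 0.02 0.05] 5.85
```

Key 3 made first contact at tip z ≈ 66 and felt solid at about 4.2 N, so it is the latched one. Now key 4.

>>> play_rows --pt "0 0 -1.5" --pt "0 2.5 -1.5" --pt "0 5 -1.5" --pt "0 5 -1.5" --pt "0 5 -0.82" --roll '[0, 0, 0, 0, 0]'

```text
clock: 6.4
eef_pos: [505.0, -49.3, 81.9]
tcp_rot: [0.996, 0.089, 0.001, 0.0]
contact_force: [0.9, 0.7, -0.3]
grip_width: 0.0
```

>>> play_rows --pt "0 0 0.2" --pt "0 0 0.4" --pt "0 0 0.5" --pt "0 0 0.5" --pt "0 0 0.5" --roll '[0, 0, 0, 0, 0]'

```text
clock: 6.9
eef_pos: [504.0, -48.0, 76.8]
tcp_rot: [0.996, 0.09, -0.0, -0.0]
contact_force: [-1.9, 0.4, 2.1]
grip_width: 0.004
```

```bash
python3 feel.py
```

```text
[-1.19  1.01  2.13] [0.43 0.52 0.31] [504.29 -48.32  76.94] [0.18 0.17 0.05] 7.15
```

Key 4 gives way at 2.1 N and tip z 69, so it is up. I go back to key 3 and press it to about 10 mm.

>>> play_rows --pt "0 0 -1.2" --pt "0 -2.5 -1.2" --pt "0 -5 -1.2" --pt "0 -5 -1.2" --pt "0 -5 -0.3" --roll '[0, 0, 0, 0, 0]'

```text
clock: 7.7
eef_pos: [497.1, 0.1, 81.2]
tcp_rot: [0.996, 0.091, 0.002, 0.001]
contact_force: [0.3, -0.8, -0.9]
grip_width: -0.001
```

>>> play_rows --pt "0 0 0.3" --pt "0 0 0.6" --pt "0 0 0.9" --pt "0 0 1.15" --pt "0 0 1.15" --roll '[0, 0, 0, 0, 0]'

```text
clock: 8.2
eef_pos: [495.0, -1.4, 68.4]
tcp_rot: [0.996, 0.089, -0.0, 0.001]
contact_force: [-2.8, -2.2, 5.4]
grip_width: -0.002
```

```bash
python3 feel.py
```

```text
[-2.49 -1.75  5.65] [0.38 0.32 0.6 ] [495.05  -1.41  68.58] [0.01 0.01 0.08] 8.45
```

The tip is at about 60.5, so travel is about 10.5 mm. I lift to the 69 mm check height to feel whether the key has followed.

>>> play_rows --pt "0 0 -0.3" --pt "0 0 -0.6" --pt "0 0 -0.84" --pt "0 0 -0.84" --pt "0 0 -0.84" --roll '[0, 0, 0, 0, 0]'

```text
clock: 9.0
eef_pos: [495.9, 0.3, 76.8]
tcp_rot: [0.996, 0.09, 0.001, 0.0]
contact_force: [-0.0, -2.2, 2.7]
grip_width: -0.002
```

```bash
python3 feel.py
```

```text
[ 0.49 -2.12  2.29] [0.45 0.5  0.42] [4.959e+02 3.200e-01 7.681e+01] [0.01 0.01 0.02] 9.25
```

>>> play_rows --pt "0 0 -2" --pt "0 0 -5" --pt "0 0 -9" --pt "0 0 -12" --pt "0 0 -12" --roll '[0, 0, 0, 0, 0]'

```text
clock: 9.8
eef_pos: [498.1, 1.6, 200.9]
tcp_rot: [0.996, 0.09, 0.004, -0.0]
contact_force: [0.9, 1.0, -0.6]
grip_width: -0.004
```

>>> play_rows --pt "0 3 0" --pt "0 6 0" --pt "0 9 0" --pt "0 9 0" --pt "0 9 0" --roll '[0, 0, 0, 0, 0]'

```text
clock: 10.3
eef_pos: [510.4, -87.9, 195.1]
tcp_rot: [0.996, 0.089, -0.001, -0.001]
contact_force: [0.3, 0.5, 0.1]
grip_width: -0.001
```

```bash
python3 feel.py
python3 - <<'E'
from cell import optics
import cv2
d=optics.capture("wrist");cv2.imwrite("pics/w2.png",d["img"][:,:,::-1])
E
```

```text
[0.03 0.35 0.16] [0.28 0.38 0.38] [510.87 -86.61 195.8 ] [0.28 0.59 0.45] 10.55
```

View pics/w2.png

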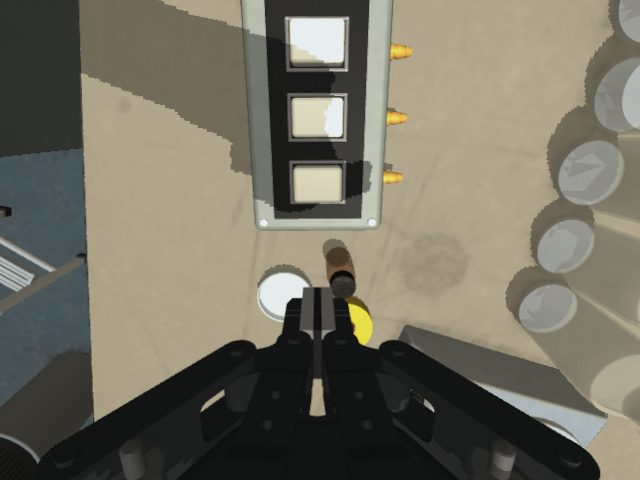

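The picture shows keys 2–4 at (316,42), (317,117) and (317,184), all standing alike. The dish, brown vial and tape are where they were, and the arm is clear. Key 3 followed the finger up to 69 mm (2.3 N), so its catch has let go.

```bash
python3 -c "
from cell import env; print(env.close_job())"
```

```text
the job is handed in; nothing more can be done
None
```

Key 3 (third from the left) was the latched key; it is now released and the job is handed in. No verdict is reported at hand-in, so the result rests on my own checks.

- **Taps, left to right:** Keys 1, 2 and 4 gave way at about 2.1 N with the fingertips at 69 mm, so they were up. Key 3 gave nothing at that height. It touched only at about 66 mm and felt solid at about 4.2 N.
- **Release:** I pressed key 3 to about 10.5 mm of travel at 5.7 N, then lifted. At 69 mm it was still pushing back with 2.3 N, as an unlatched key does, so the catch has let go.
- **Last picture and force:** Keys 2 to 4 look equally high, and the dish, brown vial and tape appear in place. The arm is clear, with the force reading at about zero. Key 1, the jar and the white vial were outside that picture. Key 1 had tapped as up, and the arm made no later moves near the jar or that vial.

None of the checks failed or disagreed. The sideways force readings during contact were noisy, at 1–2.5 N.

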